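# Leak-check a vacuum sample chamber along its lid seam

## Task

Shut the lid of the grey vacuum chamber, then take the ultrasonic leak probe from its stand and check the lid seam: draw its tip, down in the channel round the lid, slowly (about 3 cm a second) and without pressing, in one run from the hinge end on the left side (as seen from the robot), round the front, to the hinge end on the right side. Then put the probe back upright in its stand, with the lid still shut and the other things on the bench left where they are.

Things in the scene. Friction and masses are not known exactly. Their poses are not given: they have to be found in the camera images.
- chamber: fixed grey box, 78 mm high to the top of its rim, vials inside. Origin at the underside; x from front (robot side) to hinge side, y left, z up; footprint x -70..75, y -85..85 mm. The rim (8 mm thick, 8 mm high) runs along front and both sides; between it and the shut lid's edge lies the seam channel, 12 mm wide, 8 mm deep, floor at z = 70, middle line y = 71 left, x = -56 front, y = -71 right
- lid (a joint): angle of the aluminium lid (100 x 130 x 11 mm plate; handle, dial and valve knob on it stand at most 22 mm up), hinged at the chamber's back along its y: 0 = shut, grows as the front edge rises, starts at 0.6 to 1.1 rad. A stiff hinge (0.2 N m) keeps it where it is left; 1 to 6 N down on the front edge closes it. Shut, the plate's top is at z = 84 mm of the chamber
- lid_front (a point): point on the lid's top face, in the middle of its width and 7 mm behind its front edge; moves with the lid; 105 mm from the hinge axis
- lid_hinge (a point): middle of the lid's hinge axis (along the chamber's y), 80 mm above the chamber's underside
- seam_start (a point): floor of the channel, middle of its width, at the hinge end of the left side (chamber x = 42, y = 71 mm): where the run begins; it goes straight from here to the next three points, with square corners
- seam_left_corner (a point): the same at the front left corner
- seam_right_corner (a point): the same at the front right corner
- seam_end (a point): the same at the right hinge end: where the run ends
- probe: grey hand-held probe, 85 g, 128 mm long, nose down. Handle 24 (x) x 18 (y) mm with flat sides, 45 to 125 mm above the tip: grasp it along y, about 100 mm above the tip. Steel nose 46 mm long, 11 mm thick at the root, 6 mm at the tip. Origin at the tip, z up along the handle. It starts upright in the stand, turned as the stand is to within 0.05 rad
- probe_tip (a point): the probe's tip
- stand: fixed dark stand, base 86 x 80 mm, 83 mm high, origin at the underside. Its open pocket (33 along x, 27 mm along y, mouth at z = 83, 25 mm deep) takes the foot of the probe's handle, which stands on the pocket's floor at z = 58; the nose hangs through a 16 mm hole in it, so the tip is 13 mm above the bench on the stand's axis. Probe y along stand y, either way round
- jar: small white sample jar with a screw cap, 41 mm across, 46 high; a bystander, origin at its underside
- vial: white reagent vial, 24 mm across, 50 high; a bystander, origin at its underside
- forceps: steel forceps lying flat, 122 mm long; a bystander, origin at its underside
- marker: marker pen lying flat, 136 mm long; a bystander, origin at its underside
- tube_rack: blue rack of tubes, 62 x 150 x 62 mm; a bystander, origin at its underside

How it is judged:
By the outcome, as a careful person would: the job done as asked, in the order asked, and still so for the second after the job is handed in, with the robot touching nothing.
It also fails if it takes over 72 s, if anything falls off the work surface, if the arm or the gripper's body presses on something with over 40 N, if the wrist force passes 120 N, or if a joint passes its speed limit or range.

## Robot

A 6-joint arm with a two-finger parallel gripper is mounted at the origin on a cart in front of the work surface, level with it; the furniture and walls round the work are solid. World frame = base frame: x ahead of the robot, y to its left, z up, the work surface at z = 0. Lengths are in m, angles in rad, forces in N, time in s.
With the tool pointing down it reaches from about 0.275 to 0.825 m from the base axis. Payload 5.2 kg.
Tool frame: the origin (TCP) lies on the centre line of the jaws, within the pads' length; the fingertips stand 25 mm ahead of it and the grasp point (between the pads) lies 6 mm ahead of it; z points along the fingers, y is the line along which they close (so a half turn about z gives the same grasp; the last joint's range is limited). The gripper opens to 93 mm and grips with 3 to 60 N. Pads are 15 mm wide; open, the fingers measure 128 mm over their backs; the gripper's body (75 mm by 188 mm) begins 65 mm behind the grasp point.
Start: joints at [1.099, 0.259, 1.535, -0, 1.348, -0.203], TCP at [0.146, 0.53, 0.244] pointing down, gripper open.
Joint ranges: [-3.14, 3.14], [-0.91, 2.08], [0.19, 2.58], [-1.22, 4.36], [0.22, 2.71], [-3.12, 3.12]. Speed limits (rad/s): [2.57, 2.57, 3.14, 3.14, 3.14, 3.14].

## Interface

Orientations are given as a unit quaternion [w, x, y, z].
In Python, from station import arm gives the robot as it stands.
- The arm moves only by the tool shift_gripper, called after ">>>" by a JSON object that holds its "name" and its "arguments". Schema: {"type":"object","properties":{"moves":{"type":"array","items":{"type":"number"},"minItems":6,"maxItems":48},"aperture":{"type":"number"},"clamp_n":{"type":"number"},"only":{"type":"string"},"quiet":{"type":"boolean"},"lines":{"type":"string"}},"required":["moves"],"additionalProperties":false}. moves is one flat list of numbers that holds 1 to 8 rows one after another, with no inner brackets; each row has 6 numbers: dx, dy, dz in m, then a rotation vector rx, ry, rz in rad; each row is the pose to reach, as a shift and turn from the pose commanded when the call began, along the tool's axes at that moment; what a row does not reach only later rows make up. A row lasts 1/12 s, in which the tool goes at most 0.0417 m and 0.125 rad, less where a joint would pass 70% of its speed; a pose out of reach is approached as far as the arm can. aperture is the finger opening in m, set as the call begins (left out keeps the last). The fingers move at their own pace and stop on an object; clamp_n is the grip in N (left out, the last holds). Time passes only in rows, so rows that do not move let the fingers close. The tool returns the time, the measured TCP pose, the force, the opening and the grip force at its end. only (a regular expression) keeps the lines of the reply that match it, lines (a string "A,B") keeps lines A to B, and quiet returns only ok. Input that does not fit is refused with a message, and nothing moves.
- arm.observe(): the state, without advancing time (a new reading comes with each control period).
- arm.snapshot(name): name is "side" or "top"; returns (picture, depth): 400x640x3 uint8, red, green, blue; 400x640 float32, m along the optical axis (not along the pixel's ray), 0 where there is no reading.
- arm.calibration(name): a dict with "camera_matrix" (3x3 intrinsics, pixels), "camera_from_world" (4x4, takes a point from world to camera coordinates). Camera axes: x right, y down, z forward; pixel columns grow to the right and rows downward; lengths in m; the calibration is good to about 2 mm. A picture is of the moment at which its call begins. calibration takes no time and is no camera call.
- arm.finish_job(): hands the job in; it is judged then, once.
The state is a dict: "time": time; "joints": joint angles; "qd": joint speeds; "tau": joint torques, N m; "eef_pos": TCP position; "eef_rot": TCP orientation; "force": force on the tool from outside, world axes, zero at the start; "ft_torque": the same for the moment, N m; "grip_width": finger opening in m; "gripper_force": force on a finger pad.
Only numpy, scipy, OpenCV 4.12 (cv2) and the standard library are available. Lean on these libraries where they do the work, as an engineer would, in place of code of your own. Each camera call takes 0.05 s, during which the arm holds its last target. There are 200 camera calls.

## Working session

There is one attempt and no reset: what is moved stays moved. The work goes in short steps, Python scripts to look and compute and a tool call to move; the robot and the scene stay as the last step left them, time stands still between calls to the robot, and variables do not carry over. Pictures are saved under pics/ and viewed, at most 10 in all, crops included, and the job is handed in when it is done.

```bash
ls; mkdir -p pics; cat > h.py <<'E'
import numpy as np, cv2
from station import arm
from scipy.spatial.transform import Rotation as R
def snap(n,f):
    p,d=arm.snapshot(n); np.savez('pics/'+f+'.npz',p=p,d=d); cv2.imwrite('pics/'+f+'.png',p[:,:,::-1]); return p,d
def world(n,d):
    c=arm.calibration(n); K=np.array(c["camera_matrix"]); T=np.linalg.inv(np.array(c["camera_from_world"]))
    v,u=np.mgrid[:400,:640]
    P=np.stack([(u-K[0,2])/K[0,0]*d,(v-K[1,2])/K[1,1]*d,d,np.ones_like(d)],-1)
    return (P@T.T)[...,:3]
def tool():
    s=arm.observe(); q=s["eef_rot"]; return np.array(s["eef_pos"]),R.from_quat([q[1],q[2],q[3],q[0]])
E
python3 - <<'E'
from h import *
for n in("side","top"):
    snap(n,n+"0"); print(arm.calibration(n))
print(arm.observe())
E
```

```text
pics
station.py
{'camera_matrix': array([[474.32325213,   0.        , 319.87543004],
       [  0.        , 474.32325213, 200.48607437],
       [  0.        ,   0.        ,   1.        ]]), 'camera_from_world': array([[-0.99982605, -0.01808156,  0.00457513,  0.5374982 ],
       [-0.01383014,  0.55414631, -0.83230439,  0.03691474],
       [ 0.01251407, -0.83222288, -0.55429999,  1.10428294],
       [ 0.        ,  0.        ,  0.        ,  1.        ]])}
{'camera_matrix': array([[474.57273546,   0.        , 315.54254602],
       [  0.        , 474.57273546, 209.45549568],
       [  0.        ,   0.        ,   1.        ]]), 'camera_from_world': array([[ 0.00449219, -0.99988668, -0.01436856,  0.09316462],
       [-0.99415598, -0.0029157 , -0.10791382,  0.5501804 ],
       [ 0.1078597 ,  0.01476936, -0.99405641,  1.23930249],
       [ 0.        ,  0.        ,  0.        ,  1.        ]])}
{'time': 0.1, 'joints': array([ 1.09920013e+00,  2.59296420e-01,  1.53597155e+00, -1.31245788e-05,
        1.34801915e+00, -2.02813745e-01]), 'qd': array([ 9.48408525e-04, -1.38303076e-03, -3.75627852e-03, -1.98146960e-03,
       -9.12465821e-05, -5.70664329e-04]), 'tau': array([ 2.96001170e-03, -4.38210368e+01, -2.84641564e+01,  7.21917674e-02,
        3.62368219e-02, -3.41010752e-05]), 'eef_pos': array([0.14583287, 0.52983783, 0.2428875 ]), 'eef_rot': array([-2.74269235e-04,  1.33985559e-01,  9.90982922e-01, -8.01636740e-04]), 'force': array([0.60610576, 0.89304776, 0.51658492]), 'ft_torque': array([-0.04607737,  0.05191489, -0.04119492]), 'gripper_force': 0.0, 'grip_width': 0.09317344921414808}
```

View pics/top0.png

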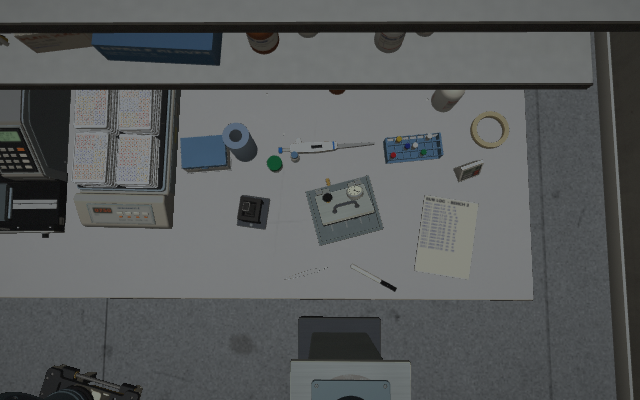

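View pics/side0.png

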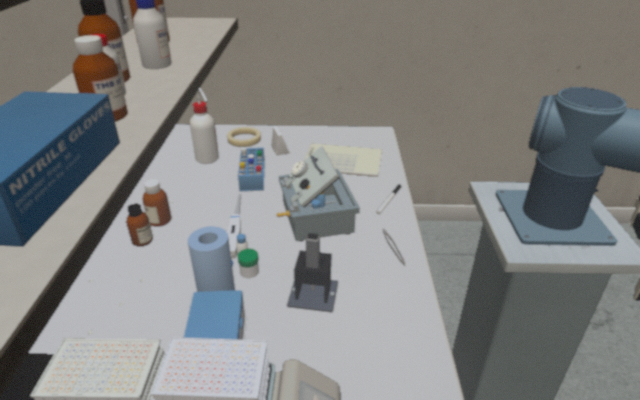

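Top view: chamber centred at about (344,210), lid partly open with its hinge at the top; stand with the probe at (253,211); rack (412,148), jar (275,163), forceps (305,272), marker (373,277). The side view agrees. Now I'll measure both from depth.

```bash
python3 - <<'E'
from h import *
for n in("top","side"):
    z=np.load(f'pics/{n}0.npz'); P=world(n,z['d']); np.save(f'pics/{n}P.npy',P)
    if n=="top":
        for nm,(a,b,c,d),lo,hi in(("chamber rim",(295,165,395,255),.066,.085),("chamberall",(295,165,395,255),.03,.2),("stand base",(230,188,278,236),.006,.03),("stand top",(230,188,278,236),.07,.1),("probe top",(230,188,278,236),.11,.2)):
            Q=P[b:d,a:c].reshape(-1,3); Q=Q[(Q[:,2]>lo)&(Q[:,2]<hi)]
            if len(Q)<5: print(nm,len(Q));continue
            print(nm,len(Q),Q.mean(0).round(4),np.median(Q,0).round(4),cv2.minAreaRect((Q[:,:2]*1000).astype(np.float32)))
        print("table",np.median(P[240:260,200:280].reshape(-1,3),0))
        sh=P[20:85,100:580].reshape(-1,3); print("shelf", sh[:,0].min(), np.percentile(sh[:,2],[5,50,95]), P[86,300],P[80,300],P[70,300])
        im=z['p'][160:260,225:400]; cv2.imwrite('pics/topc.png',cv2.resize(im[:,:,::-1],None,fx=4.5,fy=4.5,interpolation=cv2.INTER_CUBIC))
    else:
        im=z['p'][140:315,225:365]; cv2.imwrite('pics/sidec.png',cv2.resize(im[:,:,::-1],None,fx=3.4,fy=3.4,interpolation=cv2.INTER_CUBIC))
E
```

```text
chamber rim 1554 [0.5336 0.022  0.0727] [0.5162 0.0235 0.0715] ((544.6383056640625, 21.538055419921875), (145.07891845703125, 170.0564727783203), 14.892865180969238)
chamberall 3402 [0.5442 0.0236 0.1005] [0.5439 0.0244 0.0858] ((556.6817016601562, 24.74095916748047), (170.00303649902344, 170.0564727783203), 14.892865180969238)
stand base 269 [0.5374 0.2547 0.009 ] [0.5258 0.2438 0.0085] ((555.6359252929688, 272.571533203125), (100.72715759277344, 135.00965881347656), 75.54364776611328)
stand top 376 [0.545  0.2645 0.082 ] [0.5423 0.261  0.0822] ((545.6895141601562, 266.2397155761719), (55.46482849121094, 60.24549102783203), 82.69391632080078)
probe top 85 [0.5453 0.2634 0.1352] [0.5454 0.2626 0.1372] ((546.0236206054688, 265.42376708984375), (18.253503799438477, 23.405759811401367), 80.53215789794922)
table [ 4.41963844e-01  3.01478332e-01 -4.00587745e-04]
shelf 0.4128758297973078 [0.32470548 0.32856185 0.58486913] [0.7817832  0.12506857 0.32034813] [0.79153622 0.12473537 0.32911254] [0.81396469 0.12497743 0.32779257]
```

View pics/topc.png

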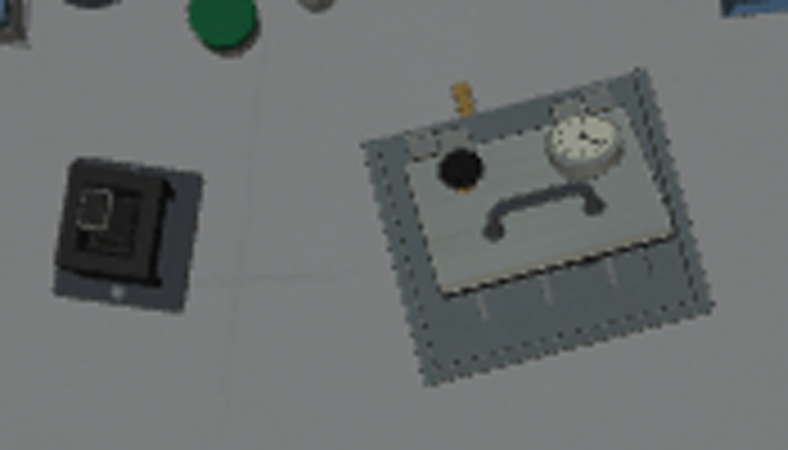

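View pics/sidec.png

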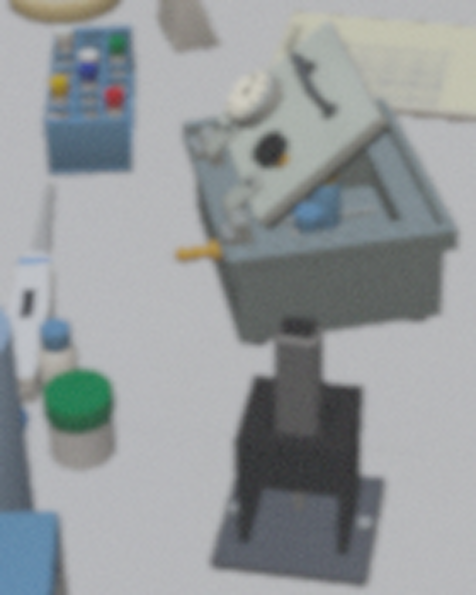

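Crops: the chamber's corners show clearly at front left (430,383), front right (712,308), back left (363,145) and back right (640,70). The rim rectangle fits 145 x 170 mm exactly. The stand block with the probe is at (110,220), and the side crop shows the probe upright in it. Next I'll cross-check with the side camera and fit the lid plane.

```bash
python3 - <<'E'
from h import *
T=np.load('pics/topP.npy').reshape(-1,3);S=np.load('pics/sideP.npy').reshape(-1,3)
def rect(Q,lo,hi,c,r):
    m=(Q[:,2]>lo)&(Q[:,2]<hi)&(np.hypot(Q[:,0]-c[0],Q[:,1]-c[1])<r); q=Q[m]; return len(q),q[:,2].mean().round(4),cv2.minAreaRect((q[:,:2]*1000).astype(np.float32)) if len(q)>4 else 0
for nm,Q in(("top",T),("side",S)):
    print(nm)
    print(" rim",rect(Q,.074,.081,(.5447,.0215),.115))
    print(" rimlow",rect(Q,.03,.081,(.5447,.0215),.115))
    print(" standtop",rect(Q,.078,.088,(.5457,.266),.045))
    print(" standbase",rect(Q,.004,.012,(.5457,.262),.065))
    print(" probe",rect(Q,.1,.145,(.5457,.265),.03))
    print(" probetop",rect(Q,.135,.145,(.5457,.265),.03))
    o=np.array([.5422,.0209]);a=np.deg2rad(14.89);C=np.array([[np.cos(a),np.sin(a)],[-np.sin(a),np.cos(a)]])
    L=np.c_[(Q[:,:2]-o)@C.T,Q[:,2]]
    m=(abs(L[:,0])<.1)&(abs(L[:,1])<.07)&(L[:,2]>.09)&(L[:,2]<.25); q=L[m]
    # bin lid section (median z per x at side strips w/o handle)
    s=q[(abs(q[:,1])>.042)&(L[m][:,1]<0)] if nm=="top" else q[(q[:,1]>.045)]
    best=None
    for _ in range(300):
        p=s[np.random.choice(len(s),2,False)]; k=np.polyfit(p[:,0],p[:,2],1) if abs(p[0,0]-p[1,0])>.02 else None
        if k is None: continue
        n=(abs(np.polyval(k,s[:,0])-s[:,2])<.003).sum()
        if best is None or n>best[0]: best=(n,k)
    k=best[1]; i=abs(np.polyval(k,s[:,0])-s[:,2])<.004
    print(" lid slope",best[0],len(s),np.arctan(-k[0]),"z at x=.06",np.polyval(k,.06),"inliers xrange",s[i,0].min(),s[i,0].max(),s[i,2].max(), "y ext",q[:,1].min(),q[:,1].max(),"maxz",q[:,2].max())
print(tool()[0])
E
```

```text
top
 rim (510, np.float64(0.0771), ((544.3097534179688, 21.551864624023438), (144.39523315429688, 169.91615295410156), 14.915060043334961))
 rimlow (1623, np.float64(0.0712), ((556.6817016601562, 24.74095916748047), (170.00303649902344, 170.0564727783203), 14.892865180969238))
 standtop (317, np.float64(0.0825), ((545.8533935546875, 266.1745910644531), (54.38386917114258, 60.25625991821289), 82.0989990234375))
 standbase (339, np.float64(0.0074), ((547.2254638671875, 260.7503662109375), (112.11576080322266, 118.25818634033203), 17.58549690246582))
 probe (88, np.float64(0.1324), ((546.0236206054688, 265.42376708984375), (18.253503799438477, 23.405759811401367), 80.53215789794922))
 probetop (53, np.float64(0.1391), ((546.2339477539062, 265.947998046875), (20.18610382080078, 17.327932357788086), 0.24291272461414337))
 lid slope 167 272 0.6935224885274435 z at x=.06 0.08583883358848335 inliers xrange -0.023629248251234955 0.053574344915988524 0.15607668604501357 y ext -0.06500147885944335 0.06497564666925061 maxz 0.1602046681139342
side
 rim (373, np.float64(0.076), ((544.64599609375, 
[... 318 characters left out ...]
, 60.19904327392578), 81.92847442626953))
 standbase (917, np.float64(0.0061), ((546.741943359375, 265.1023864746094), (81.10002136230469, 85.14756774902344), 82.23474884033203))
 probe (322, np.float64(0.123), ((547.0079956054688, 265.3619384765625), (18.615365982055664, 24.917593002319336), 83.77710723876953))
 probetop (72, np.float64(0.1381), ((546.6970825195312, 265.0801086425781), (16.0429744720459, 20.6595458984375), 78.11308288574219))
 lid slope 259 447 0.6820544098665472 z at x=.06 0.08491751032947537 inliers xrange -0.023744189389152345 0.05399939452954025 0.15231474145059987 y ext -0.06796037303906932 0.06529891317456549 maxz 0.15450426075974355
[0.14583287 0.52983783 0.2428875 ]
```

>>> {"name": "shift_gripper", "arguments": {"moves": [-0.03, -0.024, 0, 0, 0, 0, -0.062, -0.05, 0, 0, 0, 0, -0.094, -0.075, 0, 0, 0, 0, -0.125, -0.1, 0, 0, 0, 0, -0.156, -0.125, 0, 0, 0, 0, -0.188, -0.15, 0, 0, 0, 0, -0.22, -0.175, 0, 0, 0, 0, -0.25, -0.2, 0, 0, 0, 0], "aperture": 0, "clamp_n": 20}}

```text
time: 0.77
eef_pos: [0.3346, 0.2692, 0.2435]
eef_rot: [0.0, 0.134, 0.991, -0.0]
force: [0.8, 0.8, 0.8]
grip_width: 0.0443
gripper_force: 0.0
```

>>> {"name": "shift_gripper", "arguments": {"moves": [-0.031, -0.025, 0, 0, 0, -0.07, -0.062, -0.05, 0, 0, 0, -0.14, -0.094, -0.075, 0, 0, 0, -0.21, -0.125, -0.1, 0, 0, 0, -0.28, -0.156, -0.125, 0, 0, 0, -0.35, -0.188, -0.15, 0, 0, 0, -0.42, -0.22, -0.175, 0, 0, 0, -0.48, -0.248, -0.197, 0, 0, 0, -0.529]}}

```text
time: 1.43
eef_pos: [0.5217, 0.0129, 0.2433]
eef_rot: [-0.0, -0.131, 0.991, -0.0]
force: [1.1, 0.3, 0.4]
grip_width: 0.0004
gripper_force: 0.0
```

>>> {"name": "shift_gripper", "arguments": {"moves": [0, 0, 0, 0, 0, 0, 0, 0, 0, 0, 0, 0]}}

```text
time: 1.6
eef_pos: [0.5211, 0.0137, 0.2427]
eef_rot: [-0.001, -0.128, 0.992, 0.0]
force: [-1.4, 0.0, -0.5]
grip_width: 0.0004
gripper_force: 0.0
```

```bash
cat >> h.py <<'E'
O=np.array([.5422,.0204]);A=np.deg2rad(14.89)
C=np.array([[np.cos(A),np.sin(A)],[-np.sin(A),np.cos(A)]])
def st():
    p,r=tool(); M=r.as_matrix(); s=arm.observe()
    print("t",s["time"],"tcp",p.round(4),"chamber-local",(C@(p[:2]-O)).round(4),"yaw y-axis deg",np.degrees(np.arctan2(-M[0,1],M[1,1])).round(2),"toolz",M[:,2].round(4),"F",np.round(s["force"],2),"q",np.round(s["joints"],2))
E
python3 -c "from h import *; st()"
```

```text
t 1.6 tcp [0.5211 0.0137 0.2427] chamber-local [-0.0221 -0.0011] yaw y-axis deg 14.69 toolz [-1.8e-03  4.0e-04 -1.0e+00] F [-1.38  0.   -0.46] q [-0.19  0.21  1.6   0.    1.33 -2.02]
```

>>> {"name": "shift_gripper", "arguments": {"moves": [0, 0, 0.03, 0, 0, 0, 0, 0, 0.05, 0, 0, 0, 0, 0, 0.06, 0, 0, 0, 0.002, 0, 0.068, 0, 0, 0, 0.005, 0, 0.075, 0, 0, 0, 0.008, 0, 0.082, 0, 0, 0, 0.010, 0, 0.088, 0, 0, 0, 0.013, 0, 0.095, 0, 0, 0]}}

```text
time: 2.27
eef_pos: [0.5085, 0.012, 0.1489]
eef_rot: [0.001, -0.13, 0.992, -0.0]
force: [-0.1, 0.7, 1.9]
grip_width: 0.0005
gripper_force: 0.7
```

>>> {"name": "shift_gripper", "arguments": {"moves": [0.002, 0, 0.006, 0, 0, 0, 0.004, 0, 0.012, 0, 0, 0, 0.006, 0, 0.018, 0, 0, 0, 0.007, 0, 0.024, 0, 0, 0, 0.008, 0, 0.029, 0, 0, 0, 0.009, 0, 0.034, 0, 0, 0, 0.010, 0, 0.038, 0, 0, 0, 0.010, 0, 0.040, 0, 0, 0]}}

```text
time: 2.93
eef_pos: [0.4985, 0.0092, 0.109]
eef_rot: [-0.0, -0.13, 0.992, -0.0]
force: [-7.1, 1.0, 25.2]
grip_width: 0.0006
gripper_force: 12.0
```

>>> {"name": "shift_gripper", "arguments": {"moves": [0, 0, 0.001, 0, 0, 0, 0, 0, 0.002, 0, 0, 0, 0, 0, 0.002, 0, 0, 0]}}

```text
time: 3.18
eef_pos: [0.4985, 0.0092, 0.109]
eef_rot: [0.0, -0.13, 0.992, -0.0]
force: [-7.7, 0.7, 22.1]
grip_width: 0.0004
gripper_force: 11.2
```

```bash
python3 -c "
from h import *; st(); snap('side','side1')"
```

```text
t 3.1833 tcp [0.4985 0.0092 0.109 ] chamber-local [-0.0451  0.0004] yaw y-axis deg 14.94 toolz [ 8.e-04 -7.e-04 -1.e+00] F [-7.74  0.72 22.05] q [-0.21  0.3   1.84 -0.    1.   -2.04]
```

View pics/side1.png

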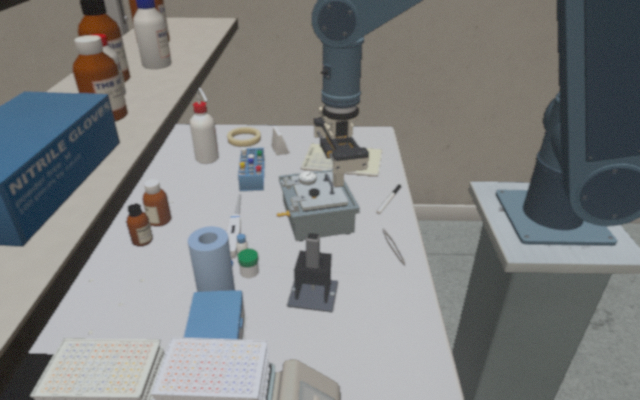

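Lid looks shut in the side view (plate flat at about (318,192)), with the fingertips on it at z = 84 mm. Now up and over to the probe.

>>> {"name": "shift_gripper", "arguments": {"moves": [0, 0, -0.015, 0, 0, 0, 0, 0, -0.04, 0, 0, 0, 0, 0, -0.07, 0, 0, 0, 0, 0, -0.1, 0, 0, 0]}}

```text
time: 3.57
eef_pos: [0.4978, 0.0094, 0.2072]
eef_rot: [-0.001, -0.13, 0.992, 0.0]
force: [0.7, 0.5, -1.1]
grip_width: 0.0005
gripper_force: 0.0
```

>>> {"name": "shift_gripper", "arguments": {"moves": [-0.014, 0.029, 0, 0, 0, 0.05, -0.028, 0.059, 0, 0, 0, 0.1, -0.042, 0.088, 0, 0, 0, 0.15, -0.056, 0.118, 0, 0, 0, 0.2, -0.07, 0.147, 0, 0, 0, 0.25, -0.084, 0.176, 0, 0, 0, 0.3, -0.098, 0.206, 0, 0, 0, 0.35, -0.1122, 0.2351, 0, 0, 0, 0.40], "aperture": 0.06, "clamp_n": 20}}

```text
time: 4.23
eef_pos: [0.5464, 0.2671, 0.2063]
eef_rot: [-0.0, 0.071, 0.997, -0.0]
force: [0.9, -0.7, 0.3]
grip_width: 0.0494
gripper_force: 0.0
```

>>> {"name": "shift_gripper", "arguments": {"moves": [0, 0, 0, 0, 0, 0, 0, 0, 0, 0, 0, 0, 0, 0, 0, 0, 0, 0]}}

```text
time: 4.48
eef_pos: [0.5461, 0.2649, 0.2061]
eef_rot: [-0.0, 0.069, 0.998, -0.001]
force: [0.6, -0.8, 1.4]
grip_width: 0.0598
gripper_force: 0.0
```

```bash
python3 - <<'E'
from h import *
st(); p,r=tool(); print("delta tool to pregrasp", r.inv().apply(np.array([.5465,.2653,.119])-p))
p_,d=snap('top','top1'); P=world('top',d).reshape(-1,3)
L=np.c_[(P[:,:2]-O)@C.T,P[:,2]]
q=L[(L[:,0]>-.049)&(L[:,0]<-.03)&(abs(L[:,1])<.06)]; print("lid front z",np.median(q[:,2]),q[:,2].max())
m=(L[:,2]>.074)&(L[:,2]<.081)&(abs(L[:,0])<.09)&(abs(L[:,1])<.1)
print(cv2.minAreaRect((P[m][:,:2]*1000).astype(np.float32)))
m=(L[:,2]>.082)&(L[:,2]<.092)&(abs(L[:,0])<.065)&(abs(L[:,1])<.075)
print("lidplate",cv2.minAreaRect((P[m][:,:2]*1000).astype(np.float32)),np.median(L[m][:,2]), L[m].min(0),L[m].max(0))
E
```

```text
t 4.4833 tcp [0.5461 0.2649 0.2061] chamber-local [0.0666 0.2353] yaw y-axis deg -7.94 toolz [-0.001 -0.001 -1.   ] F [ 0.59 -0.79  1.37] q [ 0.27  0.39  1.45 -0.    1.31 -1.16]
delta tool to pregrasp [-0.00044616  0.00050183  0.0870791 ]
lid front z 0.08311762198390116 0.09099377898768601
((544.31201171875, 21.534469604492188), (144.39813232421875, 169.73573303222656), 14.922462463378906)
lidplate ((542.2574462890625, 21.16625213623047), (128.86277770996094, 129.62631225585938), 14.93742561340332) 0.08425126082591472 [-0.06421538 -0.06412286  0.08200984] [0.06470648 0.06554432 0.09194205]
```

>>> {"name": "shift_gripper", "arguments": {"moves": [0, 0, 0.02, 0, 0, 0, 0, 0, 0.04, 0, 0, 0, 0, 0, 0.055, 0, 0, 0, 0, 0, 0.07, 0, 0, 0, 0, 0, 0.08, 0, 0, 0, -0.0004, 0.0004, 0.087, 0, 0, 0, -0.0004, 0.0004, 0.087, 0, 0, 0]}}

```text
time: 5.12
eef_pos: [0.5463, 0.2646, 0.1184]
eef_rot: [-0.001, 0.07, 0.998, -0.0]
force: [-0.8, 0.2, 0.3]
grip_width: 0.0602
gripper_force: 0.0
```

>>> {"name": "shift_gripper", "arguments": {"moves": [0, 0, 0, 0, 0, 0, 0, 0, 0, 0, 0, 0, 0, 0, 0, 0, 0, 0, 0, 0, 0, 0, 0, 0, 0, 0, 0, 0, 0, 0, 0, 0, 0, 0, 0, 0], "aperture": 0, "clamp_n": 30}}

```text
time: 5.62
eef_pos: [0.547, 0.2659, 0.1201]
eef_rot: [0.0, 0.07, 0.998, 0.0]
force: [0.1, -0.5, -0.2]
grip_width: 0.0246
gripper_force: 0.0
```

```bash
python3 -c "from h import *; st()"
```

```text
t 5.6167 tcp [0.547  0.2659 0.1201] chamber-local [0.0677 0.236 ] yaw y-axis deg -8.0 toolz [ 6.e-04  2.e-04 -1.e+00] F [ 0.1  -0.49 -0.2 ] q [ 0.27  0.46  1.55  0.    1.13 -1.16]
```

>>> {"name": "shift_gripper", "arguments": {"moves": [0, 0, 0, 0, 0, 0, 0, 0, 0, 0, 0, 0, 0, 0, 0, 0, 0, 0, 0, 0, 0, 0, 0, 0], "aperture": 0, "clamp_n": 30}}

```text
time: 5.95
eef_pos: [0.547, 0.2658, 0.1198]
eef_rot: [0.0, 0.07, 0.998, 0.0]
force: [-0.3, -0.5, 2.0]
grip_width: 0.0178
gripper_force: 30.0
```

>>> {"name": "shift_gripper", "arguments": {"moves": [0, 0, -0.005, 0, 0, 0, 0, 0, -0.015, 0, 0, 0, 0, 0, -0.03, 0, 0, 0, 0, 0, -0.05, 0, 0, 0, 0, 0, -0.07, 0, 0, 0, 0, 0, -0.09, 0, 0, 0, 0, 0, -0.105, 0, 0, 0, 0, 0, -0.11, 0, 0, 0]}}

```text
time: 6.62
eef_pos: [0.5481, 0.2661, 0.2334]
eef_rot: [0.003, 0.07, 0.998, 0.001]
force: [0.4, -0.1, -0.5]
grip_width: 0.0179
gripper_force: 30.0
```

>>> {"name": "shift_gripper", "arguments": {"moves": [0, 0, 0, 0, 0, 0, 0, 0, 0, 0, 0, 0]}}

```text
time: 6.78
eef_pos: [0.5467, 0.2657, 0.2295]
eef_rot: [-0.0, 0.07, 0.998, -0.0]
force: [0.7, -0.2, -1.7]
grip_width: 0.0179
gripper_force: 30.0
```

```bash
python3 - <<'E'
from h import *
st(); p,r=tool(); t=O+C.T@np.array([.042,.071]); print("start xy",t,"delta tool",r.inv().apply(np.r_[t,p[2]]-p))
for n in("side","top"):
    _,d=snap(n,n+"2"); P=world(n,d).reshape(-1,3); L=r.inv().apply(P-p)
    for lo,hi in((.02,.06),(.065,.11),(-.028,-.018)):
        m=(abs(L[:,0])<.02)&(abs(L[:,1])<.02)&(L[:,2]>lo)&(L[:,2]<hi); 
        if m.sum()>3: print(n,lo,hi,m.sum(),L[m].min(0).round(4),L[m].max(0).round(4),np.median(L[m],0).round(4))
im=cv2.imread('pics/side2.png'); cv2.imwrite('pics/side2c.png',cv2.resize(im[120:320,220:400],None,fx=3,fy=3,interpolation=cv2.INTER_CUBIC))
E
```

```text
t 6.7833 tcp [0.5467 0.2657 0.2295] chamber-local [0.0673 0.2359] yaw y-axis deg -8.01 toolz [-2.e-04 -0.e+00 -1.e+00] F [ 0.66 -0.23 -1.66] q [ 0.27  0.37  1.41  0.    1.36 -1.16]
start xy [0.56454523 0.09980838] delta tool [-4.08228709e-02 -1.61761174e-01  5.53957393e-07]
side 0.02 0.06 254 [-0.0124 -0.0023  0.0202] [0.0123 0.0199 0.0599] [0.0019 0.0083 0.0435]
side 0.065 0.11 83 [-0.0051 -0.0012  0.0657] [0.0053 0.0068 0.1081] [0.0003 0.0032 0.0808]
```

View pics/side2c.png

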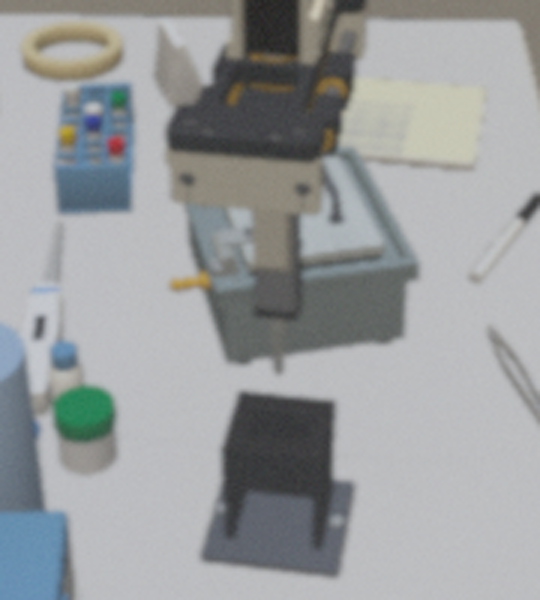

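The probe hangs straight in the jaws, tip at about (280,370) in the crop, with no sideways offset. Moving over the seam start.

>>> {"name": "shift_gripper", "arguments": {"moves": [-0.004, -0.016, 0, 0, 0, -0.05, -0.010, -0.04, 0, 0, 0, -0.1, -0.018, -0.07, 0, 0, 0, -0.17, -0.026, -0.105, 0, 0, 0, -0.25, -0.034, -0.135, 0, 0, 0, -0.32, -0.039, -0.155, 0, 0, 0, -0.38, -0.0408, -0.1618, 0, 0, 0, -0.4, -0.0408, -0.1618, 0, 0, 0, -0.4]}}

```text
time: 7.55
eef_pos: [0.5645, 0.0976, 0.2283]
eef_rot: [-0.001, -0.129, 0.992, -0.0]
force: [-0.2, 0.7, 0.3]
grip_width: 0.018
gripper_force: 30.0
```

>>> {"name": "shift_gripper", "arguments": {"moves": [0, 0, 0.015, 0, 0, 0, 0, 0, 0.03, 0, 0, 0, 0, 0, 0.036, 0, 0, 0, 0, 0, 0.036, 0, 0, 0, 0, 0, 0.036, 0, 0, 0]}}

```text
time: 7.97
eef_pos: [0.5644, 0.1005, 0.1932]
eef_rot: [-0.001, -0.13, 0.992, 0.0]
force: [0.3, 0.2, -1.3]
grip_width: 0.0178
gripper_force: 30.0
```

```bash
python3 - <<'E'
from h import *
st(); p,r=tool()
for n in("side","top"):
    pp,d=snap(n,n+"3"); P=world(n,d).reshape(-1,3); L=r.inv().apply(P-p)
    for lo,hi in((.027,.06),(.065,.11)):
        m=(abs(L[:,0])<.02)&(abs(L[:,1])<.02)&(L[:,2]>lo)&(L[:,2]<hi); 
        if m.sum()>3: print(n,lo,hi,m.sum(),L[m].min(0).round(4),L[m].max(0).round(4),np.median(L[m],0).round(4))
    # left outer wall / rim in this camera, chamber-local
    Q=np.c_[(P[:,:2]-O)@C.T,P[:,2]]
    m=(abs(Q[:,0])<.05)&(Q[:,1]>.08)&(Q[:,1]<.095)&(Q[:,2]>.02)&(Q[:,2]<.07); print(n,"left wall y",m.sum(),np.median(Q[m][:,1]) if m.sum() else 0)
    for z0,z1 in((.0745,.081),(.066,.073)):
        m=(abs(Q[:,0])<.03)&(Q[:,1]>.06)&(Q[:,1]<.095)&(Q[:,2]>z0)&(Q[:,2]<z1); print(n,z0,m.sum(),np.percentile(Q[m][:,1],[0,5,50,95,100]).round(4) if m.sum() else 0)
im=cv2.imread('pics/side3.png'); cv2.imwrite('pics/side3c.png',cv2.resize(im[150:250,260:380],None,fx=6,fy=6,interpolation=cv2.INTER_CUBIC))
E
```

```text
t 7.9667 tcp [0.5644 0.1005 0.1932] chamber-local [0.042  0.0717] yaw y-axis deg 14.93 toolz [-1.5e-03  2.0e-04 -1.0e+00] F [ 0.28  0.23 -1.26] q [-0.02  0.34  1.55  0.    1.25 -1.85]
side 0.027 0.06 177 [-0.013  -0.0096  0.0275] [0.0117 0.0128 0.06  ] [-0.0019  0.0082  0.0452]
side 0.065 0.11 63 [-0.0186 -0.0156  0.0652] [0.0033 0.0071 0.1098] [-0.0011  0.0029  0.0816]
side left wall y 183 0.08234410492235866
side 0.0745 129 [0.0602 0.0606 0.0643 0.0839 0.0852]
side 0.066 142 [0.0601 0.0606 0.0803 0.084  0.0853]
top 0.065 0.11 7 [ 0.0092 -0.019   0.1072] [ 0.0193 -0.0072  0.1099] [ 0.0166 -0.0121  0.1086]
top left wall y 1 0.08449909783888082
top 0.0745 64 [0.0602 0.0615 0.0802 0.0845 0.0853]
top 0.066 98 [0.0654 0.0661 0.0719 0.0775 0.0854]
```

View pics/side3c.png

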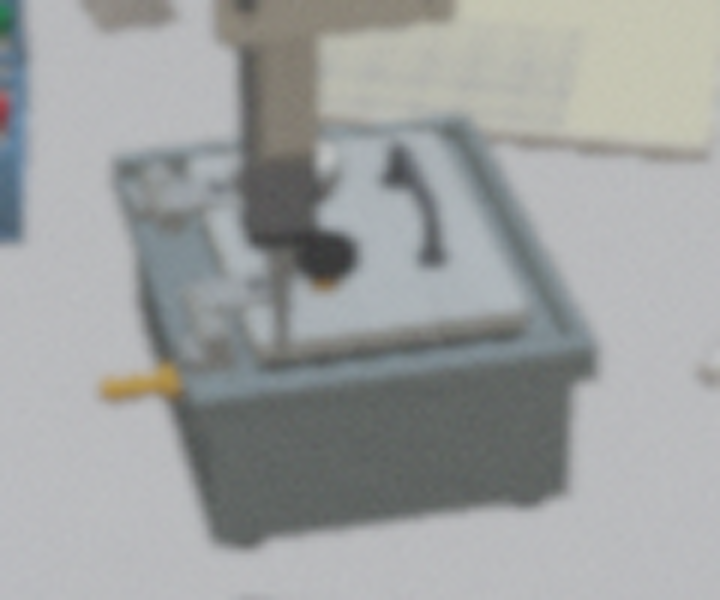

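Handle's left face and the rim's left edge, seen in the same camera, agree within about 0.5 mm. I'll average a few readings to pin down the pose before lowering.

```bash
cat >> h.py <<'E'
def avg(n=10):
    L=[];F=[]
    for _ in range(n):
        arm.snapshot('top'); p,r=tool(); L.append(np.r_[C@(p[:2]-O),p[2],r.as_rotvec()]); F.append(arm.observe()["force"])
    M=R.from_rotvec(np.mean([l[3:] for l in L],0)).as_matrix()
    print("local",np.mean(L,0)[:3].round(4),"sd",np.std(L,0)[:3].round(4),"yaw",np.degrees(np.arctan2(-M[0,1],M[1,1])).round(2),"toolz",M[:,2].round(4),"F",np.mean(F,0).round(2),"t",arm.observe()["time"])
E
sed -i 's/.0204\])/.0207])/' h.py; python3 -c "from h import *; avg()"
```

```text
local [0.0424 0.0707 0.1942] sd [0.0002 0.0001 0.0003] yaw 14.91 toolz [ 9.e-04 -0.e+00 -1.e+00] F [ 0.07  0.13 -0.87] t 8.5667
```

>>> {"name": "shift_gripper", "arguments": {"moves": [0.0004, 0.0003, 0.004, 0, 0, 0, 0.0004, 0.0003, 0.008, 0, 0, 0, 0.0004, 0.0003, 0.012, 0, 0, 0, 0.0004, 0.0003, 0.014, 0, 0, 0, 0.0004, 0.0003, 0.0148, 0, 0, 0, 0.0004, 0.0003, 0.0148, 0, 0, 0]}}

```text
time: 9.07
eef_pos: [0.5641, 0.1, 0.1784]
eef_rot: [-0.0, -0.13, 0.992, 0.0]
force: [-0.3, -0.7, -1.5]
grip_width: 0.0177
gripper_force: 30.0
```

```bash
python3 - <<'E'
from h import *
avg(6); p,r=tool()
im,_=snap('top','top4'); s2,_=snap('side','side4')
a=cv2.resize(im[165:255,295:395,::-1],None,fx=4,fy=4,interpolation=cv2.INTER_CUBIC); b=cv2.resize(s2[160:250,265:365,::-1],None,fx=4,fy=4,interpolation=cv2.INTER_CUBIC)
cv2.imwrite('pics/c4.png',np.hstack([a,b]))
E
```

```text
local [0.0418 0.071  0.1789] sd [0.0001 0.     0.0002] yaw 11.19 toolz [ 0.8588  0.1123 -0.4998] F [-0.07 -0.05 -0.59] t 9.3667
```

View pics/c4.png

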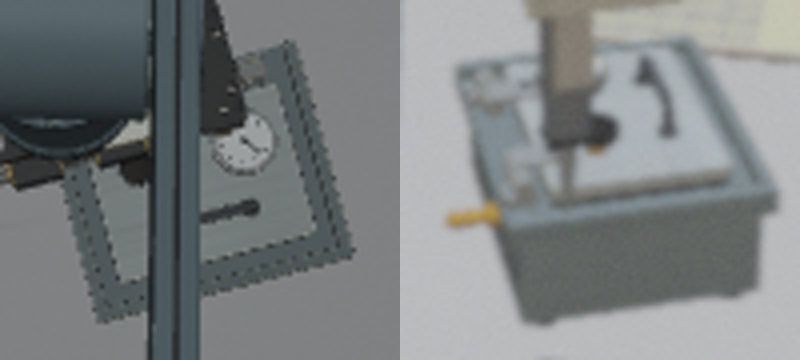

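The tip is down in the left channel at about (568,192), with no contact force. Starting the run along the left side.

>>> {"name": "shift_gripper", "arguments": {"moves": [0.00245, 0, 0, 0, 0, 0, 0.0049, 0, 0, 0, 0, 0, 0.00735, 0, 0, 0, 0, 0, 0.0098, 0, 0, 0, 0, 0, 0.01225, 0, 0, 0, 0, 0, 0.0147, 0, 0, 0, 0, 0, 0.01715, 0, 0, 0, 0, 0, 0.0196, 0, 0, 0, 0, 0]}}

```text
time: 10.13
eef_pos: [0.5451, 0.0949, 0.1789]
eef_rot: [0.0, -0.13, 0.992, -0.0]
force: [0.3, -0.0, -1.7]
grip_width: 0.0178
gripper_force: 30.0
```

>>> {"name": "shift_gripper", "arguments": {"moves": [0.00245, 0, 0, 0, 0, 0, 0.0049, 0, 0, 0, 0, 0, 0.00735, 0, 0, 0, 0, 0, 0.0098, 0, 0, 0, 0, 0, 0.01225, 0, 0, 0, 0, 0, 0.0147, 0, 0, 0, 0, 0, 0.01715, 0, 0, 0, 0, 0, 0.0196, 0, 0, 0, 0, 0]}}

```text
time: 10.8
eef_pos: [0.5262, 0.0899, 0.1789]
eef_rot: [0.0, -0.13, 0.992, -0.0]
force: [1.0, -0.9, -1.9]
grip_width: 0.0177
gripper_force: 30.0
```

```bash
python3 -c "from h import *; st()"
```

```text
t 10.8 tcp [0.5262 0.0899 0.1789] chamber-local [0.0023 0.071 ] yaw y-axis deg 14.91 toolz [ 0.  0. -1.] F [ 1.04 -0.88 -1.87] q [-0.04  0.28  1.67  0.    1.19 -1.87]
```

>>> {"name": "shift_gripper", "arguments": {"moves": [0.00245, 0, 0, 0, 0, 0, 0.0049, 0, 0, 0, 0, 0, 0.00735, 0, 0, 0, 0, 0, 0.0098, 0, 0, 0, 0, 0, 0.01225, 0, 0, 0, 0, 0, 0.0147, 0, 0, 0, 0, 0, 0.01715, 0, 0, 0, 0, 0, 0.0196, 0, 0, 0, 0, 0]}}

```text
time: 11.47
eef_pos: [0.5072, 0.0848, 0.1789]
eef_rot: [-0.0, -0.13, 0.992, -0.0]
force: [0.3, -0.9, -1.3]
grip_width: 0.018
gripper_force: 30.0
```

>>> {"name": "shift_gripper", "arguments": {"moves": [0.00245, 0, 0, 0, 0, 0, 0.0049, 0, 0, 0, 0, 0, 0.00735, 0, 0, 0, 0, 0, 0.0098, 0, 0, 0, 0, 0, 0.01225, 0, 0, 0, 0, 0, 0.0147, 0, 0, 0, 0, 0, 0.01715, 0, 0, 0, 0, 0, 0.0196, 0, 0, 0, 0, 0]}}

```text
time: 12.13
eef_pos: [0.4883, 0.0798, 0.1788]
eef_rot: [-0.0, -0.13, 0.992, -0.0]
force: [0.4, -0.3, -0.5]
grip_width: 0.0179
gripper_force: 30.0
```

>>> {"name": "shift_gripper", "arguments": {"moves": [0.00245, 0, 0, 0, 0, 0, 0.0049, 0, 0, 0, 0, 0, 0.00735, 0, 0, 0, 0, 0, 0.0098, 0, 0, 0, 0, 0, 0.01225, 0, 0, 0, 0, 0, 0.0147, 0, 0, 0, 0, 0, 0.01715, 0, 0, 0, 0, 0, 0.0192, 0, 0, 0, 0, 0]}}

```text
time: 12.8
eef_pos: [0.4697, 0.0748, 0.1789]
eef_rot: [-0.0, -0.13, 0.992, -0.0]
force: [0.2, 0.4, -1.2]
grip_width: 0.0182
gripper_force: 30.0
```

```bash
python3 -c "from h import *; st()"
```

```text
t 12.8 tcp [0.4697 0.0748 0.1789] chamber-local [-0.0562  0.0709] yaw y-axis deg 14.91 toolz [-0. -0. -1.] F [ 0.18  0.44 -1.15] q [-0.08  0.18  1.8  -0.    1.16 -1.91]
```

>>> {"name": "shift_gripper", "arguments": {"moves": [0, -0.0025, 0, 0, 0, 0, 0, -0.005, 0, 0, 0, 0, 0, -0.0075, 0, 0, 0, 0, 0, -0.01, 0, 0, 0, 0, 0, -0.0125, 0, 0, 0, 0, 0, -0.015, 0, 0, 0, 0, 0, -0.0175, 0, 0, 0, 0, 0, -0.02, 0, 0, 0, 0]}}

```text
time: 13.47
eef_pos: [0.4752, 0.0553, 0.1788]
eef_rot: [-0.0, -0.13, 0.992, -0.0]
force: [0.0, -0.5, -1.0]
grip_width: 0.0178
gripper_force: 30.0
```

>>> {"name": "shift_gripper", "arguments": {"moves": [0, -0.0025, 0, 0, 0, 0, 0, -0.005, 0, 0, 0, 0, 0, -0.0075, 0, 0, 0, 0, 0, -0.01, 0, 0, 0, 0, 0, -0.0125, 0, 0, 0, 0, 0, -0.015, 0, 0, 0, 0, 0, -0.0175, 0, 0, 0, 0, 0, -0.02, 0, 0, 0, 0]}}

```text
time: 14.13
eef_pos: [0.4803, 0.036, 0.1789]
eef_rot: [-0.0, -0.13, 0.992, -0.0]
force: [-1.1, -0.3, -1.6]
grip_width: 0.018
gripper_force: 30.0
```

>>> {"name": "shift_gripper", "arguments": {"moves": [0, -0.0025, 0, 0, 0, 0, 0, -0.005, 0, 0, 0, 0, 0, -0.0075, 0, 0, 0, 0, 0, -0.01, 0, 0, 0, 0, 0, -0.0125, 0, 0, 0, 0, 0, -0.015, 0, 0, 0, 0, 0, -0.0175, 0, 0, 0, 0, 0, -0.02, 0, 0, 0, 0]}}

```text
time: 14.8
eef_pos: [0.4855, 0.0167, 0.1788]
eef_rot: [-0.0, -0.13, 0.992, 0.0]
force: [-0.3, 0.6, -0.9]
grip_width: 0.0181
gripper_force: 30.0
```

>>> {"name": "shift_gripper", "arguments": {"moves": [0, -0.0025, 0, 0, 0, 0, 0, -0.005, 0, 0, 0, 0, 0, -0.0075, 0, 0, 0, 0, 0, -0.01, 0, 0, 0, 0, 0, -0.0125, 0, 0, 0, 0, 0, -0.015, 0, 0, 0, 0, 0, -0.0175, 0, 0, 0, 0, 0, -0.02, 0, 0, 0, 0]}}

```text
time: 15.47
eef_pos: [0.4906, -0.0026, 0.1789]
eef_rot: [0.0, -0.13, 0.992, -0.0]
force: [-0.2, -0.5, -1.0]
grip_width: 0.0178
gripper_force: 30.0
```

```bash
python3 -c "from h import *; st()"
```

```text
t 15.4667 tcp [ 0.4906 -0.0026  0.1789] chamber-local [-0.0558 -0.0093] yaw y-axis deg 14.91 toolz [ 0. -0. -1.] F [-0.23 -0.55 -0.97] q [-0.23  0.21  1.77 -0.    1.16 -2.06]
```

>>> {"name": "shift_gripper", "arguments": {"moves": [0, -0.0025, 0, 0, 0, 0, 0, -0.005, 0, 0, 0, 0, 0, -0.0075, 0, 0, 0, 0, 0, -0.01, 0, 0, 0, 0, 0, -0.0125, 0, 0, 0, 0, 0, -0.015, 0, 0, 0, 0, 0, -0.0175, 0, 0, 0, 0, 0, -0.02, 0, 0, 0, 0]}}

```text
time: 16.13
eef_pos: [0.4958, -0.022, 0.1789]
eef_rot: [0.0, -0.13, 0.992, -0.0]
force: [0.3, 1.0, -0.5]
grip_width: 0.0178
gripper_force: 30.0
```

>>> {"name": "shift_gripper", "arguments": {"moves": [0, -0.0025, 0, 0, 0, 0, 0, -0.005, 0, 0, 0, 0, 0, -0.0075, 0, 0, 0, 0, 0, -0.01, 0, 0, 0, 0, 0, -0.0125, 0, 0, 0, 0, 0, -0.015, 0, 0, 0, 0, 0, -0.0175, 0, 0, 0, 0, 0, -0.02, 0, 0, 0, 0]}}

```text
time: 16.8
eef_pos: [0.5009, -0.0413, 0.1788]
eef_rot: [-0.0, -0.13, 0.992, 0.0]
force: [-0.9, -0.4, -0.9]
grip_width: 0.0178
gripper_force: 30.0
```

>>> {"name": "shift_gripper", "arguments": {"moves": [0, -0.0026, 0, 0, 0, 0, 0, -0.0052, 0, 0, 0, 0, 0, -0.0078, 0, 0, 0, 0, 0, -0.0104, 0, 0, 0, 0, 0, -0.013, 0, 0, 0, 0, 0, -0.0156, 0, 0, 0, 0, 0, -0.0182, 0, 0, 0, 0, 0, -0.0208, 0, 0, 0, 0]}}

```text
time: 17.47
eef_pos: [0.5062, -0.0614, 0.1788]
eef_rot: [-0.0, -0.13, 0.992, 0.0]
force: [-0.4, -0.3, -0.1]
grip_width: 0.0177
gripper_force: 30.0
```

```bash
python3 -c "from h import *; st()"
```

```text
t 17.4667 tcp [ 0.5062 -0.0614  0.1788] chamber-local [-0.0559 -0.0701] yaw y-axis deg 14.91 toolz [-1.e-04  0.e+00 -1.e+00] F [-0.36 -0.28 -0.14] q [-0.34  0.24  1.72 -0.    1.17 -2.17]
```

>>> {"name": "shift_gripper", "arguments": {"moves": [-0.002, -0.0006, 0, 0, 0, 0, -0.0045, -0.0006, 0, 0, 0, 0, -0.007, -0.0006, 0, 0, 0, 0, -0.0095, -0.0006, 0, 0, 0, 0, -0.012, -0.0006, 0, 0, 0, 0, -0.0145, -0.0006, 0, 0, 0, 0, -0.017, -0.0006, 0, 0, 0, 0, -0.0195, -0.0006, 0, 0, 0, 0]}}

```text
time: 18.13
eef_pos: [0.5254, -0.0567, 0.1788]
eef_rot: [-0.0, -0.13, 0.992, -0.0]
force: [-0.8, -0.6, -0.7]
grip_width: 0.0176
gripper_force: 30.0
```

>>> {"name": "shift_gripper", "arguments": {"moves": [-0.0025, 0, 0, 0, 0, 0, -0.005, 0, 0, 0, 0, 0, -0.0075, 0, 0, 0, 0, 0, -0.01, 0, 0, 0, 0, 0, -0.0125, 0, 0, 0, 0, 0, -0.015, 0, 0, 0, 0, 0, -0.0175, 0, 0, 0, 0, 0, -0.02, 0, 0, 0, 0, 0]}}

```text
time: 18.8
eef_pos: [0.5447, -0.0515, 0.1788]
eef_rot: [-0.0, -0.13, 0.992, -0.0]
force: [-0.2, -0.6, -0.0]
grip_width: 0.0175
gripper_force: 30.0
```

>>> {"name": "shift_gripper", "arguments": {"moves": [-0.0025, 0, 0, 0, 0, 0, -0.005, 0, 0, 0, 0, 0, -0.0075, 0, 0, 0, 0, 0, -0.01, 0, 0, 0, 0, 0, -0.0125, 0, 0, 0, 0, 0, -0.015, 0, 0, 0, 0, 0, -0.0175, 0, 0, 0, 0, 0, -0.02, 0, 0, 0, 0, 0]}}

```text
time: 19.47
eef_pos: [0.5641, -0.0464, 0.1788]
eef_rot: [-0.0, -0.13, 0.992, -0.0]
force: [-0.3, -1.7, -1.1]
grip_width: 0.0179
gripper_force: 30.0
```

```bash
python3 -c "from h import *; st()"
```

```text
t 19.4667 tcp [ 0.5641 -0.0464  0.1788] chamber-local [ 0.0039 -0.0705] yaw y-axis deg 14.91 toolz [-1.e-04 -1.e-04 -1.e+00] F [-0.27 -1.68 -1.13] q [-0.28  0.34  1.59 -0.    1.21 -2.11]
```

>>> {"name": "shift_gripper", "arguments": {"moves": [-0.0025, 0, 0, 0, 0, 0, -0.005, 0, 0, 0, 0, 0, -0.0075, 0, 0, 0, 0, 0, -0.01, 0, 0, 0, 0, 0, -0.0125, 0, 0, 0, 0, 0, -0.015, 0, 0, 0, 0, 0, -0.0175, 0, 0, 0, 0, 0, -0.02, 0, 0, 0, 0, 0]}}

```text
time: 20.13
eef_pos: [0.5834, -0.0412, 0.1788]
eef_rot: [-0.0, -0.13, 0.992, -0.0]
force: [-0.6, -0.6, -0.9]
grip_width: 0.0181
gripper_force: 30.0
```

>>> {"name": "shift_gripper", "arguments": {"moves": [-0.0025, 0, 0, 0, 0, 0, -0.005, 0, 0, 0, 0, 0, -0.0075, 0, 0, 0, 0, 0, -0.01, 0, 0, 0, 0, 0, -0.0125, 0, 0, 0, 0, 0, -0.015, 0, 0, 0, 0, 0, -0.0172, 0, 0, 0, 0, 0, -0.0184, 0, 0, 0, 0, 0]}}

```text
time: 20.8
eef_pos: [0.6013, -0.0365, 0.1788]
eef_rot: [0.0, -0.13, 0.992, -0.0]
force: [-0.2, -1.4, -1.0]
grip_width: 0.0183
gripper_force: 30.0
```

>>> {"name": "shift_gripper", "arguments": {"moves": [0, 0, 0, 0, 0, 0, 0, 0, 0, 0, 0, 0]}}

```text
time: 20.97
eef_pos: [0.6013, -0.0365, 0.1789]
eef_rot: [0.0, -0.13, 0.992, -0.0]
force: [1.2, -1.3, -1.7]
grip_width: 0.0178
gripper_force: 30.0
```

```bash
python3 -c "from h import *; st()"
```

```text
t 20.9667 tcp [ 0.6013 -0.0365  0.1789] chamber-local [ 0.0424 -0.0705] yaw y-axis deg 14.91 toolz [ 7.e-04  1.e-04 -1.e+00] F [ 1.19 -1.27 -1.75] q [-0.25  0.4   1.5   0.    1.24 -2.08]
```

The run is complete. Lifting and returning to the stand.

>>> {"name": "shift_gripper", "arguments": {"moves": [0, 0, -0.005, 0, 0, 0, 0, 0, -0.015, 0, 0, 0, 0, 0, -0.03, 0, 0, 0, 0, 0, -0.045, 0, 0, 0, 0, 0, -0.052, 0, 0, 0, 0, 0, -0.055, 0, 0, 0]}}

```text
time: 21.47
eef_pos: [0.6017, -0.0363, 0.2362]
eef_rot: [0.002, -0.13, 0.992, -0.0]
force: [-1.1, -0.6, -1.0]
grip_width: 0.018
gripper_force: 30.0
```

>>> {"name": "shift_gripper", "arguments": {"moves": [-0.001, 0.015, 0, 0, 0, 0.02, -0.003, 0.04, 0, 0, 0, 0.05, -0.006, 0.075, 0, 0, 0, 0.1, -0.009, 0.11, 0, 0, 0, 0.15, -0.012, 0.145, 0, 0, 0, 0.2, -0.015, 0.18, 0, 0, 0, 0.25, -0.018, 0.215, 0, 0, 0, 0.3, -0.02, 0.245, 0, 0, 0, 0.34]}}

```text
time: 22.13
eef_pos: [0.5561, 0.2077, 0.2336]
eef_rot: [-0.001, 0.041, 0.999, 0.0]
force: [0.8, -0.4, -1.4]
grip_width: 0.0178
gripper_force: 30.0
```

```bash
python3 - <<'E'
from h import *
p,r=tool(); print(p)
E
```

```text
[0.55608205 0.20770094 0.23356104]
```

>>> {"name": "shift_gripper", "arguments": {"moves": [0, 0, 0, 0, 0, 0, 0, 0, 0, 0, 0, 0]}}

```text
time: 22.3
eef_pos: [0.5563, 0.207, 0.2335]
eef_rot: [-0.0, 0.038, 0.999, -0.0]
force: [-0.0, -0.5, -0.9]
grip_width: 0.018
gripper_force: 30.0
```

```bash
python3 - <<'E'
from h import *
st(); p,r=tool(); print("to stand",r.inv().apply(np.array([.5470,.2659,p[2]])-p))
E
```

```text
t 22.3 tcp [0.5563 0.207  0.2335] chamber-local [0.0615 0.1765] yaw y-axis deg -4.35 toolz [-0.001 -0.    -1.   ] F [-0.01 -0.51 -0.91] q [ 0.17  0.34  1.44  0.    1.36 -1.33]
to stand [1.37200653e-02 5.79882228e-02 7.34316255e-06]
```

>>> {"name": "shift_gripper", "arguments": {"moves": [0.004, 0.015, 0, 0, 0, 0.015, 0.008, 0.035, 0, 0, 0, 0.035, 0.012, 0.05, 0, 0, 0, 0.055, 0.0137, 0.058, 0, 0, 0, 0.064, 0.0137, 0.058, 0, 0, 0, 0.064]}}

```text
time: 22.72
eef_pos: [0.5482, 0.2645, 0.2336]
eef_rot: [-0.0, 0.071, 0.997, 0.0]
force: [0.3, 0.3, -0.2]
grip_width: 0.0175
gripper_force: 30.0
```

```bash
python3 - <<'E'
from h import *
avg(8); p,r=tool(); st(); print("to stand",r.inv().apply(np.array([.5470,.2659,.1199])-p))
E
```

```text
local [0.0684 0.2328 0.2338] sd [0.     0.0002 0.0001] yaw -4.09 toolz [-9.975e-01  7.140e-02  1.000e-04] F [ 0.07  0.11 -1.01] t 23.1167
t 23.1167 tcp [0.5485 0.2635 0.2339] chamber-local [0.0684 0.2331] yaw y-axis deg -8.29 toolz [ 1.e-04 -2.e-04 -1.e+00] F [ 1.08 -0.14 -1.11] q [ 0.26  0.37  1.4  -0.    1.37 -1.16]
to stand [0.00179484 0.00216913 0.11400545]
```

>>> {"name": "shift_gripper", "arguments": {"moves": [0.0018, 0.0022, 0.01, 0, 0, -0.005, 0.0018, 0.0022, 0.025, 0, 0, -0.005, 0.0018, 0.0022, 0.035, 0, 0, -0.005, 0.0018, 0.0022, 0.04, 0, 0, -0.005, 0.0018, 0.0022, 0.04, 0, 0, -0.005, 0.0018, 0.0022, 0.04, 0, 0, -0.005]}}

```text
time: 23.62
eef_pos: [0.5466, 0.2667, 0.1935]
eef_rot: [-0.0, 0.069, 0.998, -0.0]
force: [0.1, -0.2, -0.3]
grip_width: 0.0175
gripper_force: 30.0
```

```bash
python3 - <<'E'
from h import *
avg(5); p,r=tool(); st(); print("to stand",r.inv().apply(np.array([.5470,.2659,.1199])-p))
s2,_=snap('side','side5'); cv2.imwrite('pics/c5.png',cv2.resize(s2[200:320,250:380,::-1],None,fx=4,fy=4,interpolation=cv2.INTER_CUBIC))
E
```

```text
local [0.068  0.2366 0.1945] sd [0.0001 0.     0.0002] yaw -7.95 toolz [ 1.1e-03  3.0e-04 -1.0e+00] F [-0.33 -0.39 -1.22] t 23.8667
t 23.8667 tcp [0.5472 0.2668 0.1946] chamber-local [0.068  0.2366] yaw y-axis deg -7.95 toolz [ 1.3e-03  4.0e-04 -1.0e+00] F [-1.04 -0.88 -0.21] q [ 0.27  0.4   1.46  0.    1.28 -1.16]
to stand [ 0.00011601 -0.00093842  0.07465531]
```

View pics/c5.png

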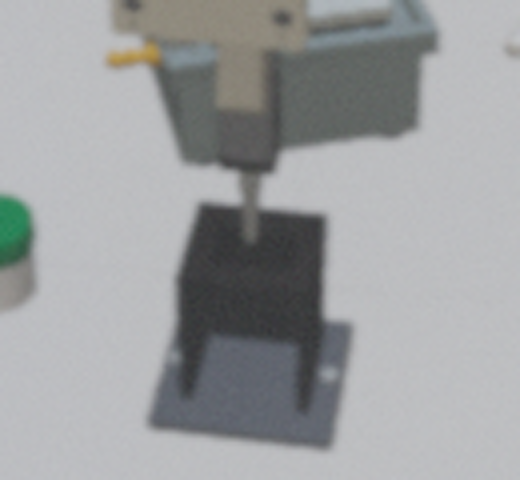

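The tip at (252,240) is over the pocket. Lowering it in.

>>> {"name": "shift_gripper", "arguments": {"moves": [0, -0.0009, 0.008, 0, 0, 0, 0, -0.0009, 0.018, 0, 0, 0, 0, -0.0009, 0.028, 0, 0, 0, 0, -0.0009, 0.038, 0, 0, 0, 0, -0.0009, 0.046, 0, 0, 0, 0, -0.0009, 0.052, 0, 0, 0, 0, -0.0009, 0.056, 0, 0, 0, 0, -0.0009, 0.058, 0, 0, 0]}}

```text
time: 24.58
eef_pos: [0.5463, 0.2657, 0.1349]
eef_rot: [-0.001, 0.069, 0.998, -0.0]
force: [-0.9, -0.2, -1.5]
grip_width: 0.0178
gripper_force: 30.0
```

>>> {"name": "shift_gripper", "arguments": {"moves": [0, 0, 0.004, 0, 0, 0, 0, 0, 0.008, 0, 0, 0, 0, 0, 0.011, 0, 0, 0, 0, 0, 0.013, 0, 0, 0, 0, 0, 0.015, 0, 0, 0, 0, 0, 0.0155, 0, 0, 0, 0, 0, 0.0155, 0, 0, 0]}}

```text
time: 25.17
eef_pos: [0.5466, 0.2658, 0.1203]
eef_rot: [-0.0, 0.069, 0.998, -0.0]
force: [0.5, 0.3, -1.4]
grip_width: 0.0177
gripper_force: 30.0
```

```bash
python3 - <<'E'
from h import *
avg(5); st()
E
```

```text
local [0.0674 0.2357 0.1205] sd [0.     0.     0.0001] yaw -7.95 toolz [ 3.e-04  1.e-04 -1.e+00] F [-0.59  0.11 -0.5 ] t 25.4167
t 25.4167 tcp [0.5467 0.2658 0.1206] chamber-local [0.0674 0.2357] yaw y-axis deg -7.95 toolz [ 4.e-04  1.e-04 -1.e+00] F [-1.06 -0.86 -0.99] q [ 0.27  0.46  1.55 -0.    1.13 -1.16]
```

Within about 0.6 mm of the floor. I'll go the last bit, open and withdraw.

>>> {"name": "shift_gripper", "arguments": {"moves": [0, 0, 0.0005, 0, 0, 0, 0, 0, 0.0008, 0, 0, 0, 0, 0, 0.0008, 0, 0, 0]}}

```text
time: 25.67
eef_pos: [0.5468, 0.2658, 0.1199]
eef_rot: [0.0, 0.069, 0.998, 0.0]
force: [0.1, 0.4, 0.9]
grip_width: 0.0178
gripper_force: 30.0
```

>>> {"name": "shift_gripper", "arguments": {"moves": [0, 0, 0, 0, 0, 0, 0, 0, 0, 0, 0, 0, 0, 0, 0, 0, 0, 0, 0, 0, 0, 0, 0, 0, 0, 0, 0, 0, 0, 0, 0, 0, 0, 0, 0, 0, 0, 0, 0, 0, 0, 0, 0, 0, 0, 0, 0, 0], "aperture": 0.06}}

```text
time: 26.33
eef_pos: [0.5466, 0.2658, 0.1195]
eef_rot: [-0.0, 0.069, 0.998, -0.0]
force: [-0.2, 0.1, 0.3]
grip_width: 0.0594
gripper_force: 0.0
```

>>> {"name": "shift_gripper", "arguments": {"moves": [0, 0, -0.01, 0, 0, 0, 0, 0, -0.025, 0, 0, 0, 0, 0, -0.045, 0, 0, 0, 0, 0, -0.07, 0, 0, 0, 0, 0, -0.1, 0, 0, 0, 0, 0, -0.12, 0, 0, 0, 0, 0, -0.12, 0, 0, 0]}}

```text
time: 26.92
eef_pos: [0.549, 0.2666, 0.2458]
eef_rot: [0.005, 0.069, 0.998, 0.002]
force: [-0.8, 0.3, 1.0]
grip_width: 0.0603
gripper_force: 0.0
```

>>> {"name": "shift_gripper", "arguments": {"moves": [0.03, 0, 0, 0, 0, 0, 0.06, 0, 0, 0, 0, 0, 0.09, 0.0, 0, 0, 0, 0, 0.12, 0, 0, 0, 0, 0, 0.14, 0, 0, 0, 0, 0, 0.14, 0, 0, 0, 0, 0, 0.14, 0, 0, 0, 0, 0]}}

```text
time: 27.5
eef_pos: [0.4073, 0.2854, 0.2397]
eef_rot: [0.0, 0.069, 0.998, 0.0]
force: [0.8, 0.1, -0.5]
grip_width: 0.0599
gripper_force: 0.0
```

```bash
python3 - <<'E'
from h import *
st(); s,d=snap('side','side6'); P=world('side',d).reshape(-1,3)
q=P[(np.hypot(P[:,0]-.5465,P[:,1]-.2655)<.03)&(P[:,2]>.1)&(P[:,2]<.16)]
print("probe",q[:,2].max(),cv2.minAreaRect((q[:,:2]*1000).astype(np.float32)))
L=np.c_[(P[:,:2]-O)@C.T,P[:,2]]; q=L[(L[:,0]>-.049)&(L[:,0]<-.03)&(abs(L[:,1])<.06)]; print("lid front z",np.median(q[:,2]))
cv2.imwrite('pics/c6.png',s[80:400,120:520,::-1].repeat(1,0))
E
```

```text
t 27.5 tcp [0.4073 0.2854 0.2397] chamber-local [-0.0624  0.2904] yaw y-axis deg -7.87 toolz [ 6.e-04  0.e+00 -1.e+00] F [ 0.84  0.13 -0.53] q [ 0.39  0.17  1.66 -0.    1.31 -1.05]
probe 0.14080738785566288 ((546.8358764648438, 267.68194580078125), (19.619728088378906, 24.532695770263672), 87.77421569824219)
lid front z 0.08170934999565127
```

View pics/c6.png

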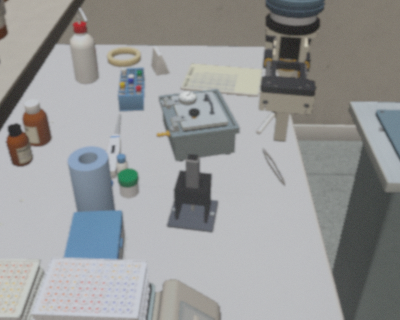

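The probe is upright in the stand (top at 141 mm), the lid is shut, and the bystanders are where they were.

```bash
python3 -c "
from station import arm; print(arm.finish_job())"
```

```text
the job is handed in; nothing more can be done
None
```

The lid is shut, the probe made the full seam run in one pass at about 3 cm/s without pressing (about 2 mm above the channel floor), and it stands upright in its stand; I handed the job in after about 28 s on the robot's clock, and no verdict was shown.

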